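# Draw out the painter's telescopic hand rest over a wet clock dial and hold it

## Task

The dial painter wants to rest her hand on the telescopic rest stick above the wet clock dial: squeeze the release button on the side of its wooden handle and draw the handle straight out, past the first stop, until the stick is fully extended at its second stop, then finish still gripping the handle and holding it steady there. Do not touch the wet dial, and leave the lacquer pots, the mixing dish and the brush block where they stand.

Things in the scene. Friction and masses are not known exactly. Their poses are not given: they have to be found in the camera images.
- vise: Small bench vise, fixed; its jaws (tops 104 mm up) hold the rest stick's outer tube: aluminium, 20 mm across, level, axis 95 mm above the bench. Origin: on the bench below the stick's axis, 330 mm along +y from the jaws. z up; +y = the way the handle pulls out; +x = the button's side. The handle's middle is at y = -100 mm when closed, +100 mm at the second stop.
- handle: Pale wooden handle on the end of the stick's inner section, 26 mm wide and high, 80 mm long along the stick, brass end caps; origin at its middle, 95 mm above the bench; axes as the vise's. The black release button is in the middle of its +x face. The stick gives sideways in its cork jaws, about 2 N per mm at the handle when closed, 0.5 N per mm extended, and springs back.
- handle_button (a point): Point on the stick's axis inside the handle, level with the button's middle (same as the handle's origin). The button, 24 mm along the stick, 14 mm high, stands 8 mm proud of the +x face, 2 mm when fully pressed: handle and button are 34 mm across, 28 mm squeezed. Fingers pinching across the stick here, from above, press the button.
- button (a joint): Travel of the release button, m: 0 out, 0.006 fully pressed; spring of about 3 N at the start and 9 N fully pressed. Its lock pin is free of the stop hole from about 0.004 on, and it springs out when let go.
- stick (a joint): How far the inner section is drawn out, m: 0 closed (locked), 0.1 first stop, 0.2 second stop (end of travel). It slides with 2 to 3 N while the button is kept pressed. If the button is let go on the way, the lock pin catches at the next stop, where it must be pressed again to go on.
- dial: Freshly painted wooden clock dial lying flat on the bench under the stick's path, loose: cream board 190 x 200 mm and 10 mm thick, with a round-arched top of 70 mm radius towards the robot side; origin at the middle of the underside of the rectangular part. The paint is wet: not to be touched.
- pot_a: Closed teal lacquer pot, 56 mm across, 75 mm high, loose; origin at the centre of its underside. Bystander.
- pot_b: Closed yellow lacquer pot, 48 mm across, 95 mm high, loose; origin at the centre of its underside. Bystander.
- dish: White ceramic mixing dish, 84 mm across, 26 mm high, loose; origin at the centre of its underside. Bystander.
- brush_block: Wooden block 75 x 170 mm, 50 mm high, with pens and brushes standing in it up to 215 mm above the bench; fixed; origin at the centre of its underside. Bystander.

How it is judged (in metres and radians):
On the way, in this order (a step that is already met when the one before it is completed fails the run):
1. the release button is pressed while the stick is still closed (value of joint button above 0.003 m and value of joint stick below 0.02 m), for 0.05 s.
2. the handle, gripped, is drawn past the first stop (value of joint stick above 0.11 m and contact force between the fingers and handle above 1 N), for 0.05 s.
At the end, for the whole second after the job is handed in: The stick is drawn out to its second stop (at least 192 of 200 mm), still, and the fingers still grip the handle (more than 2 N) through the last second; pots and dish within 20 mm of where they stood, the dial within 8 mm (value of joint stick above 0.192 m and velocity of joint stick between -0.01 and 0.01 m/s and contact force between the fingers and handle above 2 N and distance of each of pot_a, pot_b, dish from where it was at the start of the episode below 0.02 m and distance of dial from where it was at the start of the episode below 0.008 m); the arm keeps its last pose, push and grip.
It fails at once if the robot touches the wet dial (contact force between any of the fingers, the arm and dial above 0.5 N).
It fails at once if a pot or the dish is shoved or tipped (distance of any of pot_a, pot_b, dish from where it was at the start of the episode above 0.02 m).
It fails at once if the brush block is knocked (contact force between any of the fingers, the arm and brush_block above 3 N).
It also fails if it takes over 32 s, if anything falls off the work surface, if the arm or the gripper's body presses on something with over 40 N, if the wrist force passes 120 N, or if a joint passes its speed limit or range.

## Robot

A 6-joint arm with a two-finger parallel gripper is mounted at the origin on the work surface. World frame = base frame: x ahead of the robot, y to its left, z up, the work surface at z = 0. Lengths are in m, angles in degrees, forces in N, time in s.
With the tool pointing down it reaches from about 0.275 to 0.825 m from the base axis. Payload 5.2 kg.
Tool frame: the origin (TCP) lies on the centre line of the jaws, within the pads' length; the fingertips stand 22 mm ahead of it and the grasp point (between the pads) lies 3 mm ahead of it (manip.nose_length is the distance from the TCP to the fingertips, in m); z points along the fingers, y is the line along which they close (so a half turn about z gives the same grasp; the last joint's range is limited). The gripper opens to 93 mm and grips with 3 to 60 N. Pads are 15 mm wide; open, the fingers measure 128 mm over their backs; the gripper's body (75 mm by 188 mm) begins 65 mm behind the grasp point.
Start: joints at [-79.114, 14.817, 87.949, -0, 77.235, -11.62], TCP at [0.211, -0.508, 0.241] pointing down, gripper open.
Joint ranges: [-179.93, 179.93], [-52.35, 119.4], [10.71, 147.94], [-69.91, 249.91], [12.55, 155.21], [-178.61, 178.61]. Speed limits (degrees/s): [147.25, 147.25, 180, 180, 180, 180].

## Interface

Orientations are given as [roll, pitch, yaw] about the fixed x, y, z axes, in that order (R = Rz(yaw) Ry(pitch) Rx(roll)).
In Python, from rig import manip gives the robot as it stands.
- The arm moves only by the tool shift_gripper, called by a JSON object that holds its "name" and its "arguments", one argument or row to a line. Schema: {"type":"object","properties":{"rows":{"type":"object","properties":{"x":{"type":"array","items":{"type":"number"},"minItems":1,"maxItems":20},"y":{"type":"array","items":{"type":"number"},"minItems":1,"maxItems":20},"z":{"type":"array","items":{"type":"number"},"minItems":1,"maxItems":20},"rz":{"type":"array","items":{"type":"number"},"minItems":1,"maxItems":20}},"additionalProperties":false,"required":["x","y","z","rz"]},"finger_gap":{"type":"number"},"only":{"type":"string"},"quiet":{"type":"boolean"},"lines":{"type":"string"}},"required":["rows"],"additionalProperties":false}. rows is an object with one list for each field, all of the same length, 1 to 20, a row being the entries at one place: x, y, z (the shift in parts of the range, where 1.0 means 1000 mm), rz (a turn about the tool's z in parts of the range, where 1.0 means 360 degrees); each row is the pose to reach, as a shift and turn from the pose commanded when the call began, along the tool's axes at that moment; what a row does not reach only later rows make up. A row lasts 1/8 s, in which the tool goes at most 0.0625 m and 10.7 degrees, less where a joint would pass 70% of its speed; a pose out of reach is approached as far as the arm can. finger_gap is the finger opening in m, set as the call begins (left out keeps the last). The fingers move at their own pace and stop on an object; the grip force is fixed at half the most. Time passes only in rows, so rows that do not move let the fingers close. The tool returns the time, the measured TCP pose, the force, the opening and the grip force at its end. only (a regular expression) keeps the lines of the reply that match it, lines (a string "A,B") keeps lines A to B, and quiet returns only ok. No shift or turn number may pass 1 either way. Input that does not fit is refused with a message, and nothing moves.
- manip.sense(): the state, without advancing time (a new reading comes with each control period).
- manip.get_image(name): name is "scene" or "side" or "wrist"; returns a dict with "img" (384x512x3 uint8, red, green, blue), "fx", "fy", "cx", "cy" (pixels), "origin" and "attitude" of the camera in the world. Camera axes: x right, y up, looking along -z (the intrinsics and any distortion apply to the point x, -y, -z); pixel columns grow to the right and rows downward; lengths in m; the calibration is good to about 2 mm. A picture is of the moment at which its call begins. There is no depth.
- manip.sign_off(): hands the job in; it is judged then, once.
The state is a dict: "time": time; "qpos": joint angles; "qvel": joint speeds; "tau": joint torques, N m; "tool_pos": TCP position; "tool_rot": TCP orientation; "ft_force": force on the tool from outside, world axes, zero at the start; "moment": the same for the moment, N m; "width": finger opening in m; "finger_force": force on a finger pad.
Only numpy, scipy, OpenCV 4.12 (cv2) and the standard library are available. Lean on these libraries where they do the work, as an engineer would, in place of code of your own. Each camera call takes 0.05 s, during which the arm holds its last target. There are 200 camera calls.

## Working session

There is one attempt and no reset: what is moved stays moved. The work goes in short steps, Python scripts to look and compute and a tool call to move; the robot and the scene stay as the last step left them, time stands still between calls to the robot, and variables do not carry over. Pictures are saved under pics/ and viewed, at most 10 in all, crops included, and the job is handed in when it is done.

```bash
mkdir -p pics
```

Create h.py:
```python
from rig import manip
import cv2,numpy as np
def grab(n):
    d=manip.get_image(n); np.savez(f'pics/{n}.npz',**{k:v for k,v in d.items()}); return d
```

Run:
```python
from h import *
ims=[]
for n in("scene","side"):
    d=grab(n); cv2.imwrite(f'pics/{n}1.png',d["img"][:,:,::-1]); print(n,{k:v for k,v in d.items() if k!='img'})
print(manip.sense())
```

```text
scene {'fx': 469.71752511587357, 'fy': 469.71752511587357, 'cx': 251.77798052791016, 'cy': 186.34815409084564, 'origin': array([1.35546125, 0.42259866, 0.786587  ]), 'attitude': array([ 48.38196638,  -0.47771348, 113.33912913])}
side {'fx': 347.29231271635916, 'fy': 347.29231271635916, 'cx': 260.3791314529778, 'cy': 199.24251876478863, 'origin': array([ 0.33709615, -0.50621748,  0.64634995]), 'attitude': array([ 51.5627155 ,   0.39031619, -27.64494033])}
{'time': 0.1, 'qpos': array([-7.91147998e+01,  1.48547976e+01,  8.80054666e+01,  6.39064036e-04,
        7.72342889e+01, -1.16193944e+01]), 'qvel': array([ 0.00228832, -0.0749155 , -0.17143471, -0.04248363,  0.01643783,
       -0.08540451]), 'tau': array([ 2.24263560e-03, -4.38212872e+01, -2.84642458e+01,  7.19454372e-02,
        3.61671508e-02, -5.41817496e-05]), 'tool_pos': array([ 0.21045475, -0.50764399,  0.23989888]), 'tool_rot': array([-1.79907510e+02, -1.96541488e-02,  2.25044370e+01]), 'ft_force': array([-0.02240567,  0.43390159, -0.04911599]), 'moment': array([ 0.04735514, -0.01620142, -0.01496715]), 'finger_force': 0.0, 'width': 0.09344944005194848}
```

View pics/scene1.png

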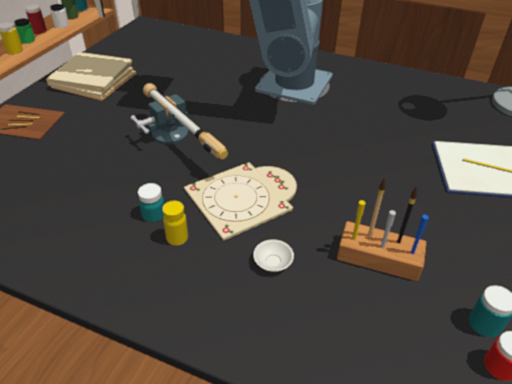

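View pics/side1.png

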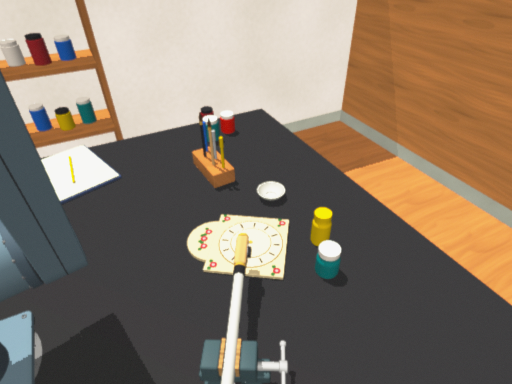

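The scene view shows the tube running from (150,90) to the wooden handle at (212,143), beyond which are the dial at (240,197), the pots at (151,203) and (175,224), and the dish at (273,257). In the side view the tube runs from (230,375) to the handle at (241,250), with the black button at about (248,253).

Add to h.py:
```python
from scipy.spatial.transform import Rotation as R
def ray(d,u,v):
    c=np.array([(u-d['cx'])/d['fx'],-(v-d['cy'])/d['fy'],-1.]); return R.from_euler('xyz',d['attitude'],degrees=True).apply(c)
def onz(d,u,v,z):
    r=ray(d,u,v); o=np.array(d['origin']); return (o+r*(z-o[2])/r[2])[:2]
def proj(d,p):
    c=R.from_euler('xyz',d['attitude'],degrees=True).inv().apply(np.array(p)-d['origin']); return d['cx']-d['fx']*c[0]/c[2], d['cy']+d['fy']*c[1]/c[2]
```

Run:
```python
from h import *
s=np.load('pics/scene.npz');t=np.load('pics/side.npz')
a=s['img'][75:175,130:240];b=t['img'][220:384,190:310]
A=cv2.resize(a,None,fx=5,fy=5,interpolation=2)[:,:,::-1];B=cv2.resize(b,None,fx=3.5,fy=3.5,interpolation=2)[:,:,::-1]
A=cv2.resize(A,(440,400));
c=np.zeros((574,440+B.shape[1],3),np.uint8);c[:400,:440]=A[:,:440];c[:B.shape[0],440:]=B[:574]
c=cv2.resize(c,(int(c.shape[1]*.9),int(c.shape[0]*.9)));cv2.imwrite('pics/crop1.png',c);print(c.shape)
# rough
for d,pts in((s,[(150,90),(202,132),(212,143),(222,152)]),(t,[(230,375),(240,268),(241,252),(243,238)])):
    print([onz(d,u,v,.095).round(3) for u,v in pts])
for n,u,v,z in(('potA',150,194,.07),('potB',174,212,.09),('dish',273,254,.026),('blk',382,245,.05)): print(n,onz(s,u,v,z).round(3))
```

```text
(516, 774, 3)
[array([ 0.374, -0.313]), array([ 0.498, -0.079]), array([ 0.53 , -0.034]), array([0.553, 0.004])]
[array([ 0.41 , -0.257]), array([ 0.514, -0.07 ]), array([ 0.535, -0.031]), array([0.557, 0.006])]
potA [ 0.729 -0.091]
potB [0.774 0.   ]
dish [0.745 0.215]
blk [0.651 0.42 ]
```

View pics/crop1.png

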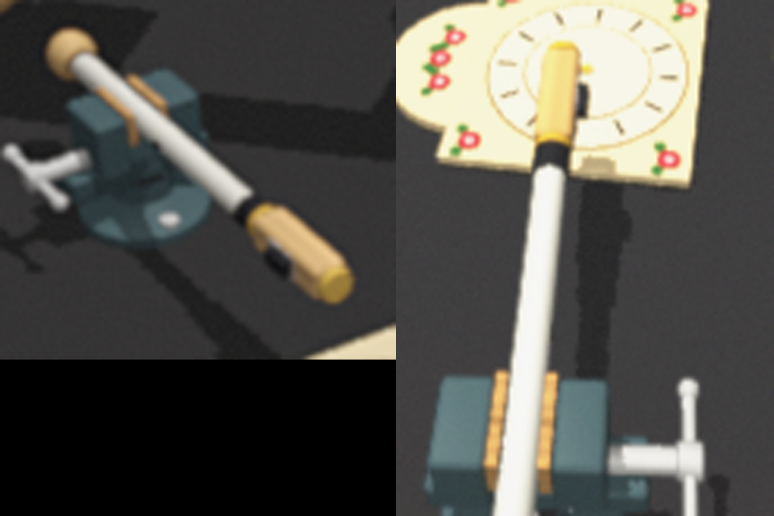

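The enlarged crops show the button dark on the handle's right side, centred near (249,252) in the side view. The handle's top edges run from (239,264) to (243.5,234).

Run:
```python
from h import *
s=np.load('pics/scene.npz');t=np.load('pics/side.npz')
def tube(d,x0,x1,y0,y1):
    g=d['img'].astype(int);m=np.zeros(g.shape[:2],np.uint8)
    w=(g.min(2)>120)&(g.max(2)-g.min(2)<45); m[y0:y1,x0:x1]=w[y0:y1,x0:x1]
    n,l,st,c=cv2.connectedComponentsWithStats(m);k=1+st[1:,4].argmax();ys,xs=np.nonzero(l==k)
    vx,vy,x,y=cv2.fitLine(np.c_[xs,ys].astype(np.float32),cv2.DIST_L2,0,.01,.01).ravel()
    q=(np.c_[xs,ys]-[x,y])@[vx,vy]; return [(x+vx*a,y+vy*a) for a in(q.min(),q.max())],st[k]
for n,d,r in(('scene',s,(150,205,85,140)),('side',t,(215,260,272,340))):
    P,st=tube(d,*r); W=[onz(d,*p,.095) for p in P]; W.sort(key=lambda p:p[1])
    v=W[1]-W[0];print(n,np.round(P,1),st,np.round(W,4),'ang',np.degrees(np.arctan2(v[1],v[0])))
print('side top edges',onz(t,239,263.8,.108),onz(t,243.4,233.7,.108))
print('side button',onz(t,249,251.7,.095))
# scene wood handle
g=s['img'].astype(int);m=np.zeros(g.shape[:2],np.uint8)
w=(g[...,0]>120)&(g[...,0]-g[...,2]>45);m[125:162,195:230]=w[125:162,195:230]
ys,xs=np.nonzero(m);print(xs.min(),xs.max(),ys.min(),ys.max())
vx,vy,x,y=cv2.fitLine(np.c_[xs,ys].astype(np.float32),cv2.DIST_L2,0,.01,.01).ravel();q=(np.c_[xs,ys]-[x,y])@[vx,vy]
for a in(q.min(),0,q.max()):print(x+vx*a,y+vy*a,onz(s,x+vx*a,y+vy*a,.095))
bc=(130+278/396*0+278/4/0.9, 75+262/4/.9);print('scene button',bc,onz(s,*bc,.095))
```

```text
scene [[151.2  89.8]
 [197.  130.3]] [150  90  50  43 396] [[ 0.372  -0.3104]
 [ 0.497  -0.0941]] ang 59.984434499196745
side [[231.1 339.6]
 [238.5 271.9]] [226 272  18  68 730] [[ 0.435  -0.2043]
 [ 0.5074 -0.0777]] ang 60.235557427399065
side top edges [ 0.51307242 -0.06919789] [0.5583528  0.00525518]
side button [ 0.55054699 -0.03797326]
199 227 132 158
201.78648437072007 132.1222130452197 [ 0.49915321 -0.07912261]
214.2788 144.21819 [ 0.53231879 -0.02688907]
226.21612805081367 155.77679091736346 [0.56209623 0.02000838]
scene button (207.22222222222223, 147.77777777777777) [ 0.55230969 -0.03604754]
```

The manual's scale: turns go in shares of 360 degrees. Converting my numbers, -37.6 degrees / 360 = -0.1044.

{"name": "shift_gripper", "arguments": {
  "rows": {"x":[0.02, 0.06, 0.1, 0.145, 0.19, 0.235, 0.28, 0.325, 0.37, 0.41, 0.445, 0.47, 0.4837, 0.4837, 0.4837], "y":[-0.013, -0.04, -0.066, -0.095, -0.125, -0.155, -0.184, -0.213, -0.243, -0.27, -0.292, -0.309, -0.3177, -0.3177, -0.3177], "z":[0, 0, 0, 0, 0, 0, 0, 0, 0, 0, 0, 0, 0, 0, 0], "rz":[-0.0056, -0.0167, -0.0278, -0.0389, -0.05, -0.0611, -0.0722, -0.0833, -0.0917, -0.1, -0.1044, -0.1044, -0.1044, -0.1044, -0.1044]},
  "finger_gap": 0.07
}}

```text
time: 1.98
tool_pos: [0.5352, -0.03, 0.2406]
tool_rot: [-180.0, 0.0, 60.1]
ft_force: [0.3, 0.6, 0.5]
width: 0.07
finger_force: 0.0
```

Run:
```python
from h import *
d=grab("wrist");s=grab("scene");t=grab("side")
print(d['origin'],d['attitude'],manip.sense()['tool_pos'],manip.sense()['tool_rot'])
cv2.imwrite('pics/w2.png',d['img'][:,:,::-1])
for p in((.5358,-.029,.108),(.516,-.0637,.108),(.5557,.0057,.108),(.5505,-.0375,.095)): print(np.round(proj(d,p),1))
```

```text
[0.56927807 0.02950682 0.3841922 ] [-1.42578195e+01 -1.04986847e-02 -2.98500215e+01] [ 0.53538804 -0.03040519  0.24075011] [1.79999120e+02 1.08096178e-02 6.00214364e+01]
[253.6 188.2]
[253.7 225.1]
[253.6 148.6]
[269.6 185.4]
```

View pics/w2.png

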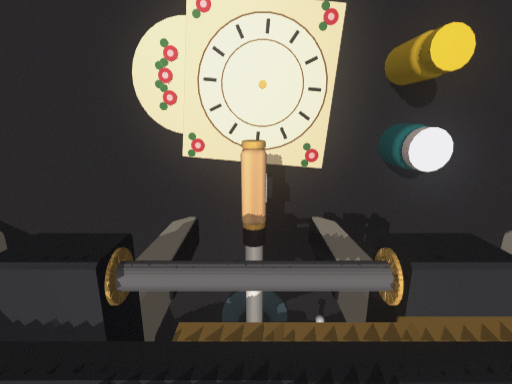

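The wrist view shows the handle centred at column 254, rows 141–228, between the fingers. The button is at about (268,187). This matches the prediction within about 3 mm, so I go down.

{"name": "shift_gripper", "arguments": {
  "rows": {"x":[0, 0, 0, 0, 0, 0, 0.0005, 0.0005, 0.0005], "y":[0, 0, 0, 0, 0, 0, 0, 0, 0], "z":[0.02, 0.05, 0.08, 0.105, 0.125, 0.138, 0.143, 0.143, 0.143], "rz":[0, 0, 0, 0, 0, 0, 0, 0, 0]}
}}

```text
time: 3.25
tool_pos: [0.5366, -0.0292, 0.0984]
tool_rot: [179.9, -0.0, 60.1]
ft_force: [-0.7, 0.9, 0.4]
width: 0.07
finger_force: 0.0
```

{"name": "shift_gripper", "arguments": {
  "rows": {"x":[0, 0, 0, 0, 0, 0, 0, 0], "y":[0, 0, 0, 0, 0, 0, 0, 0], "z":[0, 0, 0, 0, 0, 0, 0, 0], "rz":[0, 0, 0, 0, 0, 0, 0, 0]},
  "finger_gap": 0.0
}}

```text
time: 4.25
tool_pos: [0.5361, -0.0289, 0.0977]
tool_rot: [180.0, -0.0, 60.1]
ft_force: [0.6, 1.5, -0.1]
width: 0.0279
finger_force: 30.0
```

Run:
```python
from h import *
d=grab("side");cv2.imwrite('pics/s3.png',cv2.resize(d['img'][150:350,130:380],None,fx=3,fy=3)[:,:,::-1])
```

```text
(no output)
```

View pics/s3.png

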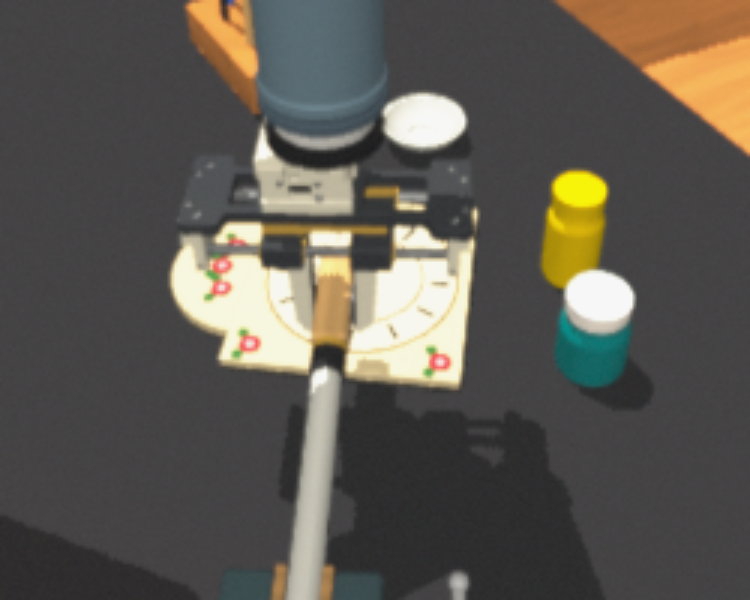

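Width 27.9 mm at 30 N means the button is fully pressed, and the picture shows the fingers astride the handle at (330,300). I pull along the tool's +x.

{"name": "shift_gripper", "arguments": {
  "rows": {"x":[0.003, 0.008, 0.015, 0.023, 0.032, 0.041, 0.05, 0.05], "y":[0, 0, 0, 0, 0, 0, 0, 0], "z":[0, 0, 0, 0, 0, 0, 0, 0], "rz":[0, 0, 0, 0, 0, 0, 0, 0]}
}}

```text
time: 5.3
tool_pos: [0.5616, 0.0156, 0.0977]
tool_rot: [180.0, -0.1, 60.1]
ft_force: [0.6, 2.0, 0.5]
width: 0.0277
finger_force: 30.0
```

{"name": "shift_gripper", "arguments": {
  "rows": {"x":[0.003, 0.01, 0.02, 0.03, 0.04, 0.05, 0.06, 0.07, 0.08, 0.09, 0.1, 0.11, 0.12, 0.13, 0.138, 0.143, 0.143], "y":[0, 0, 0, 0, 0, 0, 0, 0, 0, 0, 0, 0, 0, 0, 0, 0, 0], "z":[0, 0, 0, 0, 0, 0, 0, 0, 0, 0, 0, 0, 0, 0, 0, 0, 0], "rz":[0, 0, 0, 0, 0, 0, 0, 0, 0, 0, 0, 0, 0, 0, 0, 0, 0]}
}}

```text
time: 7.42
tool_pos: [0.6328, 0.1392, 0.0977]
tool_rot: [180.0, -0.1, 60.1]
ft_force: [-0.1, 2.6, -0.4]
width: 0.0274
finger_force: 30.0
```

Run:
```python
from h import *
d=grab("side");cv2.imwrite('pics/s4.png',cv2.resize(d['img'][100:350,130:380],None,fx=2.4,fy=2.4)[:,:,::-1])
```

```text
(no output)
```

View pics/s4.png

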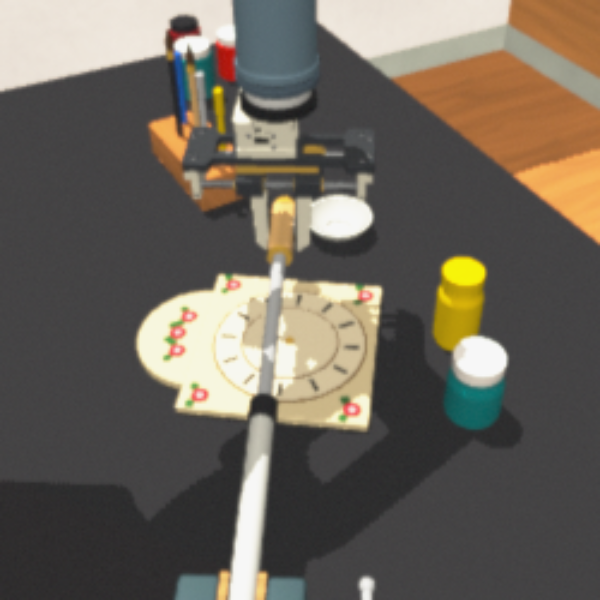

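The handle at (281,225) has come out with the fingers, and nothing else has moved. I creep on to the stop and watch the force.

{"name": "shift_gripper", "arguments": {
  "rows": {"x":[0.002, 0.004, 0.006, 0.006], "y":[0, 0, 0, 0], "z":[0, 0, 0, 0], "rz":[0, 0, 0, 0]}
}}

```text
time: 7.98
tool_pos: [0.6353, 0.1436, 0.0976]
tool_rot: [-180.0, -0.0, 60.1]
ft_force: [-0.7, -1.2, -0.7]
width: 0.0277
finger_force: 30.0
```

{"name": "shift_gripper", "arguments": {
  "rows": {"x":[0.001, 0.002, 0.003, 0.003, 0.003], "y":[0, 0, 0, 0, 0], "z":[0, 0, 0, 0, 0], "rz":[0, 0, 0, 0, 0]}
}}

```text
time: 8.6
tool_pos: [0.6358, 0.1447, 0.0974]
tool_rot: [-179.9, 0.2, 60.1]
ft_force: [-4.0, -6.2, 1.4]
width: 0.0277
finger_force: 30.0
```

{"name": "shift_gripper", "arguments": {
  "rows": {"x":[0, 0, 0, 0], "y":[0, 0, 0, 0], "z":[0, 0, 0, 0], "rz":[0, 0, 0, 0]}
}}

```text
time: 9.1
tool_pos: [0.6358, 0.1447, 0.0974]
tool_rot: [-179.9, 0.2, 60.1]
ft_force: [-4.3, -6.2, 0.4]
width: 0.0275
finger_force: 30.0
```

```bash
python3 -c "
from rig import manip
print(manip.sense()['qvel'],manip.sign_off())"
```

```text
the job is handed in; nothing more can be done
[-0.02753789  0.00229294  0.06104667 -0.00747534  0.01857649  0.01434811] None
```

The job is handed in with no verdict returned: the gripper drew the handle out about 200 mm, where the pull rose to about 7 N as expected at the second stop, and still holds it steady at 30 N; I saw nothing else move.

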